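# Release the lid stay and shut the drill case

### The job

The lid of the steel drill case is propped open by its folding stay, which is locked straight. Lift the stay up out of its lock by the black knob where it folds, then bring the lid down gently, without slamming it, until the case is fully shut. Leave the other things on the bench and the drill chuck in the case where they are.

Things in the scene. Friction and masses are not known exactly. Their poses are not given: they have to be found in the camera images.
- case: Open grey sheet-steel drill case, fixed on the bench: 210 mm deep (front to hinge), 300 mm wide along the hinge, 95 mm high, 4 mm walls. Origin under its centre; x points to its hinge side (the robot's left; yaw 76 to 113 degrees), y along the hinge towards the robot, z up. Tools inside lie below the rim; under the stay (where its y is below -40 mm) nothing is higher than 25 mm.
- case_hinge (a point): Middle of the lid's hinge axis, at rim height, 95 mm above the bench. Axes as the case's: the case reaches to -210 mm along x and from -150 to +150 mm along y. The open lid leans from here over the stay, so a gripper coming straight down on the knob hits the lid: lean the tool 25 to 45 degrees, its upper end away from the lid (towards -x).
- stay_knob (a point): Centre of the black knob where the stay folds, a round grip 24 mm thick, 34 mm long, axis along the hinge (case y). At the start 66 mm in front of the hinge axis (-x), 110 mm along -y, 24 mm above the rim. The strips lie on its -y side, the nearest 26 mm from this centre, beside the end wall far from the robot; the +y side and the space below are free. Its axes turn with the lower strip: ignore them.
- stay_foot (a point): Where the stay's lower strip (58 mm, 16 x 3 mm steel) is pinned to the end wall: 110 mm in front of the hinge, 14 mm below the rim. The knob swings about it, at first up and away from the hinge at about 45 degrees. The upper strip (87 mm) runs from the knob to the lid. Lifting the knob takes 3 to 8 N; after 25 mm the stay is well unlocked and remains so when let go.
- stay (a joint): Folding of the stay at its knob, rad: 0 = locked straight (just past its dead centre, which is at 0.10); grows as the knob is lifted, about 0.8 after 30 mm of lift, and to 3.0 with the lid shut, the stay then lying folded in the case.
- lid (a joint): Turning of the lid, rad: 0 = standing open as found, 78 degrees above shut, leaning over the case; grows as it shuts; 1.361 = fully shut on the rim. While the stay is locked it cannot move. Its stiff hinge holds it wherever it is left; with the stay unlocked, 4 to 7 N square on its outside near the free edge moves it down.
- lid_edge (a point): Middle of the free edge of the lid, on its outer face. The lid is a shallow pan 210 x 300 mm, 26 mm deep, 0.8 kg, outside flat. Site: 210 mm from the hinge axis, 26 mm square out from the plane of the pan's mouth. Its z points square out of the outer face, x in that face towards the hinge, y along the hinge. About 306 mm above the bench at the start, 121 mm when shut.
- chuck: Bystander: drill chuck, dark steel, 53 mm across, 71 mm high, standing inside the case. Origin under its centre.
- brush: Bystander: flat chip brush with a red handle, 200 mm long, lying along the front of the case. Origin under its middle, x along it.
- mallet: Bystander: soft-faced mallet, 260 mm long, lying on the bench to the robot's right. Origin under its middle, x along it.
- oiler: Bystander: copper oil can with a thin spout, 68 mm across, 165 mm high, beyond the case on the right. Origin under its centre.
- square: Bystander: engineer's square, 100 x 160 mm, lying flat on the bench to the left. Origin under the middle of its thick 100 mm stock.
- vblock: Bystander: steel V-block, 75 x 50 x 44 mm, on the bench at the hinge side of the case. Origin under its centre.
- bracket: Bystander: aluminium angle bracket, 120 x 45 mm, 58 mm high, on the bench far left, beyond the V-block. Origin under the middle of its base plate.

How it is judged:
By the outcome, as a careful person would: the job done as asked, in the order asked, and still so for the second after the job is handed in, with the robot touching nothing.
It also fails if it takes over 58 s, if anything falls off the work surface, if the arm or the gripper's body presses on something with over 40 N, if the wrist force passes 120 N, or if a joint passes its speed limit or range.

### The arm

A 6-joint arm with a two-finger parallel gripper is mounted at the origin on the work surface. World frame = base frame: x ahead of the robot, y to its left, z up, the work surface at z = 0. Lengths are in m, angles in degrees, forces in N, time in s.
With the tool pointing down it reaches from about 0.35 to 0.875 m from the base axis. Payload 4.2 kg.
Tool frame: the origin (TCP) lies on the centre line of the jaws, within the pads' length; the fingertips stand 19 mm ahead of it and the grasp point (between the pads) is the TCP; z points along the fingers, y is the line along which they close (so a half turn about z gives the same grasp; the last joint's range is limited). The gripper opens to 87 mm and grips with 3 to 60 N. Pads are 19 mm wide; open, the fingers measure 117 mm over their backs; the gripper's body (75 mm by 190 mm) begins 51 mm behind the grasp point.
Start: joints at [14.817, 22.042, 0.453, 0, -68.411, -14.817], TCP at [0.625, 0, 0.242] pointing down, gripper open.
Joint ranges: [-179.83, 179.83], [-69.29, 118.12], [-61.27, 80.66], [-181.25, 117.63], [-171.15, -9.14], [-177.46, 177.46]. Speed limits (degrees/s): [159.86, 159.86, 180, 180, 180, 180].

### API

Orientations are given as a 3x3 rotation matrix whose columns are the frame's x, y, z axes.
In Python, from station import sense, capture, finish_job, search_frame, masks_of gives the robot as it stands.
- The arm moves only by the tool drive_tool, never from a script. Its argument "rows" is a list of rows, each a list of 7 numbers: the opening in per cent of the stroke, from 0 (shut) to 100 (fully open), then the shift along the world's x, y, z in mm, then the turn, a rotation vector about the world's x, y, z in rad. In form: [[fingers, dx, dy, dz, wx, wy, wz], ...]. A call has 1 to 5 rows; each row shifts and turns the commanded pose from where the row before left it; what a row does not reach is not made up. A row lasts 1/12 s, in which the tool goes at most 41.7 mm and 7.16 degrees, less where a joint would pass 70% of its speed; a pose out of reach is approached as far as the arm can. A call is refused whole if a number of a shift passes 41.7 or a number of a turn 0.125, either way. A call with a gripper value outside its range is refused whole. The fingers move at their own pace and stop on an object; the grip force is fixed at half the most. Time passes only in rows, so rows that do not move let the fingers close. It gives the time, the measured TCP pose, the force, the opening and the grip force at its end, in the units of the state.
- sense(): the state, without advancing time (a new reading comes with each control period).
- capture(name): name is "scene" or "side" or "wrist"; returns a dict with "frame" (384x512x3 uint8, red, green, blue), "z_map" (384x512 float32, m along the optical axis (not along the pixel's ray), 0 where there is no reading), "fx", "fy", "cx", "cy" (pixels), "distortion" ([k1, k2, p1, p2, k3] as OpenCV has them; the pictures are not rectified), "R" (3x3) and "t" (3): a world point X has camera coordinates R X + t; the wrist camera has in their place "T_tool_cam" (4x4, takes a point from camera to tool coordinates, whose origin is the TCP and whose axes are the flange's). Camera axes: x right, y down, z forward; pixel columns grow to the right and rows downward; lengths in m; the calibration is good to about 2 mm. A picture is of the moment at which its call begins: read the wrist's pose just before it.
- finish_job(): hands the job in; it is judged then, once.
Trained networks look in a picture, given as the dict that the camera call returned (one of the last four; its "shot" number tells which), for a name from the list of things; names that differ only in an ending like _2 or _b are one class to them, and where a whole thing is asked for, a point or a joint stands for the part that bears it (a point fixed in the world has none). Each returns a list of dicts, best first, with "p" (0 to 1); they miss things now and then, are a little off and sometimes report something else, mostly with a low value. They report only what shows in the picture. A call takes as long as a camera call.
- search_frame(label, picture): "xy" ([column, row] in pixels, amid what is visible of it).
- masks_of(label, picture): "region" (384x512 bool, what is visible of it) and "xy" ([column, row] in pixels, amid what is visible of it).
The state is a dict: "time_s": time; "joints": joint angles; "joint_velocities": joint speeds; "effort": joint torques, N m; "tcp_pos": TCP position; "ee_rot": TCP orientation; "wrist_force": force on the tool from outside, world axes, zero at the start; "moment": the same for the moment, N m; "gripper_width": opening from 0.0 (shut) to 1.0 (fully open); "gripper_force": force on a finger pad.
Only numpy, scipy, OpenCV 4.12 (cv2) and the standard library are available. Lean on these libraries where they do the work, as an engineer would, in place of code of your own. Each camera call takes 0.05 s, during which the arm holds its last target. There are 200 camera calls.

## Working session

There is one attempt and no reset: what is moved stays moved. The work goes in short steps, Python scripts to look and compute and a tool call to move; the robot and the scene stay as the last step left them, time stands still between calls to the robot, and variables do not carry over. Pictures are saved under pics/ and viewed, at most 10 in all, crops included, and the job is handed in when it is done.

Besides the shell and the picture viewer there is one more tool, called as name(argument=value, ...), one argument or row to a line, values as JSON. drive_tool: Moves the arm, as the interface text tells. Its arguments: {"type":"object","properties":{"rows":{"type":"array"}},"required":["rows"]}

```bash
mkdir -p pics
cat > h.py <<'E'
import numpy as np, cv2
from station import sense, capture, finish_job, search_frame, masks_of
def K(c): return np.array([[c['fx'],0,c['cx']],[0,c['fy'],c['cy']],[0,0,1.]])
def cam2world(c,s=None):
    if 'R' in c:
        R=np.array(c['R']);t=np.array(c['t']); return R.T, -R.T@t
    T=np.array(c['T_tool_cam']); Rt=np.array(s['ee_rot']);p=np.array(s['tcp_pos'])
    return Rt@T[:3,:3], Rt@T[:3,3]+p
def pts(c,mask,s=None):
    v,u=np.nonzero(mask&(c['z_map']>0)); z=c['z_map'][v,u]
    n=cv2.undistortPoints(np.stack([u,v],1).astype(float)[:,None],K(c),np.array(c['distortion'],float))[:,0]
    P=np.c_[n*z[:,None],z]; R,o=cam2world(c,s); return P@R.T+o
def save(c,n): cv2.imwrite('pics/'+n,c['frame'][:,:,::-1])
E
python3 - <<'E'
from h import *
np.set_printoptions(precision=4,suppress=True)
a=capture('scene');b=capture('side')
cv2.imwrite('pics/a.png',cv2.resize(np.vstack([a['frame'],b['frame']])[:,:,::-1],(400*1,600)) if 0 else np.hstack([cv2.resize(a['frame'],(400,300)),cv2.resize(b['frame'],(400,300))])[:,:,::-1])
for n,c in(('scene',a),('side',b)):
    print(n,'cam at',cam2world(c)[1])
    for l in['stay_knob','lid_edge','case','lid','stay','stay_foot','chuck','oiler','vblock']:
        m=masks_of(l,c)
        for r in m[:2]:
            P=pts(c,r['region'])
            if len(P): print(l,round(r['p'],2),np.round(r['xy']),len(P),np.median(P,0),P.min(0),P.max(0))
s=sense();print(s['tcp_pos'],s['ee_rot'],s['time_s'])
E
```

```text
scene cam at [ 1.2854 -0.5843  0.8994]
stay_knob 0.6 [306. 212.] 234 [0.6577 0.0685 0.1303] [0.5997 0.0424 0.0452] [0.6739 0.1279 0.1829]
stay_knob 0.35 [231. 255.] 607 [ 0.5659 -0.1399  0.0195] [ 0.4369 -0.1613 -0.0003] [ 0.6332 -0.098   0.0274]
lid_edge 0.95 [308. 161.] 1862 [0.594  0.118  0.2144] [ 0.3644 -0.0372  0.0987] [0.717  0.1584 0.3353]
case 0.91 [276. 215.] 9124 [0.552  0.0539 0.066 ] [ 0.2818 -0.1189 -0.0019] [0.7024 0.2938 0.4008]
case 0.21 [379. 209.] 483 [0.6857 0.377  0.0104] [ 0.6049  0.3486 -0.0006] [0.7309 0.4553 0.0636]
lid 0.88 [314. 165.] 1799 [0.5991 0.1185 0.2118] [ 0.3644 -0.0362  0.0987] [0.717  0.1584 0.3359]
stay 0.53 [314. 210.] 58 [0.6616 0.0901 0.1456] [0.657  0.068  0.1277] [0.6693 0.1192 0.1792]
stay_foot 0.76 [274. 218.] 9412 [0.5508 0.0545 0.0653] [-0.1009 -0.1189 -0.0027] [0.717  0.4839 0.4008]
chuck 0.69 [268. 207.] 258 [0.4918 0.0618 0.0533] [0.4588 0.0439 0.009 ] [0.5065 0.0888 0.0797]
oiler 0.63 [173. 331.] 1080 [ 0.7195 -0.3936  0.0769] [ 0.6733 -0.4202  0.002 ] [ 0.7555 -0.3553  0.1665]
vblock 0.69 [340. 182.] 400 [0.5225 0.3727 0.0336] [ 0.
[... 690 characters left out ...]
 244.] 78 [0.662  0.0929 0.1449] [0.6579 0.0645 0.1217] [0.6732 0.115  0.1728]
stay 0.26 [139. 187.] 708 [ 0.5172 -0.4518  0.0223] [ 0.3164 -0.4955 -0.0062] [ 0.6031 -0.4016  0.0349]
stay_foot 0.67 [276. 228.] 6234 [0.5897 0.0622 0.0745] [ 0.2431 -0.1103 -0.0055] [0.7013 0.1588 0.3109]
oiler 0.74 [126. 222.] 644 [ 0.7106 -0.3767  0.0726] [ 0.6181 -0.4783 -0.005 ] [ 0.7501 -0.3522  0.1645]
vblock 0.98 [379. 250.] 520 [0.5223 0.3872 0.0319] [ 0.4562  0.3513 -0.0052] [0.5575 0.425  0.0519]
vblock 0.2 [273. 225.] 6446 [0.5902 0.0618 0.0732] [ 0.272  -0.119  -0.0061] [0.7115 0.1605 0.506 ]
[0.625  0.     0.2416] [[-0.0001 -1.      0.    ]
 [-1.      0.0001  0.    ]
 [-0.     -0.     -1.    ]] 1.0
```

View pics/a.png

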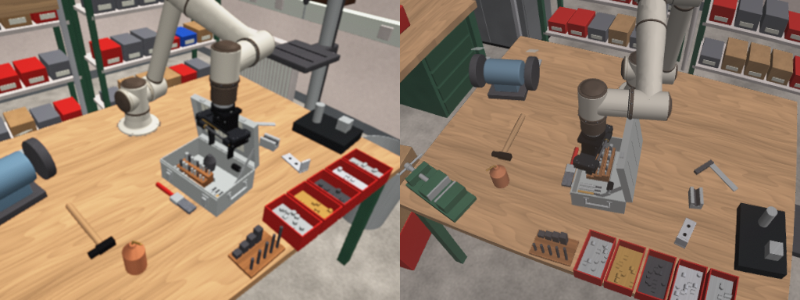

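The pictures show the gripper hovering over the open case, with the lid on the left and the hinge line running away from the robot. Next I fit the case frame and look through the wrist camera.

Run:
```python
from h import *
np.set_printoptions(precision=4,suppress=True)
s=sense();w=capture('wrist');b=capture('side');a=capture('scene')
cv2.imwrite('pics/b.png',np.hstack([w['frame'][:,:,::-1],cv2.resize(b['frame'][150:300,190:340],(384,384),interpolation=cv2.INTER_CUBIC)[:,:,::-1]])[:, :])
im=cv2.imread('pics/b.png');cv2.imwrite('pics/b.png',cv2.resize(im,(800,int(384*800/im.shape[1]))))
for l in['stay_knob','stay','chuck','lid']:
    for r in masks_of(l,w)[:2]:
        P=pts(w,r['region'],s); print('w',l,round(r['p'],2),r['xy'],len(P),np.median(P,0) if len(P) else '')
print('T',w['T_tool_cam'])
# rim points
for c in (a,b,w):
    m=masks_of('case',c); P=pts(c,m[0]['region'],s)
    R=P[abs(P[:,2]-.095)<.004]; R=R[(R[:,0]>.3)&(R[:,0]<.8)&(R[:,1]<.2)&(R[:,1]>-.15)]
    if len(R)>10: print(len(R),'rim rect',cv2.minAreaRect((R[:,:2]*1000).astype(np.float32)),R.min(0),R.max(0))
# outer lid plane
def plane(P):
    best=None;rng=np.random.default_rng(0)
    for _ in range(400):
        q=P[rng.choice(len(P),3,False)];n=np.cross(q[1]-q[0],q[2]-q[0]);
        if np.linalg.norm(n)<1e-6: continue
        n/=np.linalg.norm(n);i=abs((P-q[0])@n)<.003
        if best is None or i.sum()>best.sum(): best=i
    Q=P[best];m=Q.mean(0);n=np.linalg.svd(Q-m,full_matrices=False)[2][2];return n*np.sign(n[1]),m,best.sum(),Q
for nm,c in(('scene',a),('side',b)):
    P=pts(c,masks_of('lid',c)[0]['region']);P=P[(P[:,2]>.1)&(P[:,2]<.34)&(P[:,1]<.2)]
    n,m,k,Q=plane(P);print(nm,'lid n',n,'yaw',np.degrees(np.arctan2(n[1],n[0])),m,k,len(P),Q.min(0),Q.max(0))
    top=P[P[:,2]>P[:,2].max()-.04];print(np.percentile(top,[2,98],axis=0))
```

```text
w stay_knob 0.98 [219.3, 256.1] 1526 [0.6555 0.0643 0.1273]
w stay 0.65 [217.1, 305.7] 403 [0.6583 0.1003 0.155 ]
w chuck 0.77 [372.0, 223.0] 1901 [0.4864 0.0621 0.0551]
w lid 0.95 [297.0, 314.2] 2872 [0.5781 0.1428 0.1023]
T [[ 0.0003 -0.9568 -0.2909  0.0789]
 [ 1.      0.0002  0.0005  0.001 ]
 [-0.0005 -0.2909  0.9568 -0.1433]
 [ 0.      0.      0.      1.    ]]
635 rim rect ((531.8068237304688, 17.798019409179688), (303.6253967285156, 230.13015747070312), 8.466608047485352) [ 0.3691 -0.1139  0.091 ] [0.6976 0.1488 0.099 ]
204 rim rect ((532.7075805664062, 22.3311767578125), (304.0320129394531, 236.79376220703125), 9.27469539642334) [ 0.3799 -0.0857  0.091 ] [0.7014 0.1495 0.099 ]
3902 rim rect ((531.4662475585938, 20.093841552734375), (302.0960998535156, 222.83157348632812), 8.78587818145752) [ 0.3749 -0.1108  0.091 ] [0.6954 0.1479 0.099 ]
scene lid n [-0.1436  0.9665  0.2129] yaw 98.4540318657108 [0.5412 0.1235 0.1883] 884 1793 [0.366  0.0717 0.1003] [0.67   0.158  0.3087]
[[ 0.3805 -0.0321  0.2997]
 [ 0.6716  0.1137  0.3164]]
side lid n [-0.1436  0.9662  0.2141] yaw 98.45393758130189 [0.5411 0.1187 0.2158] 1532 2351 [0.3658 0.0812 0.101 ] [0.6712 0.1604 0.3098]
[[0.4475 0.0685 0.2718]
 [0.6712 0.1207 0.308 ]]
```

View pics/b.png

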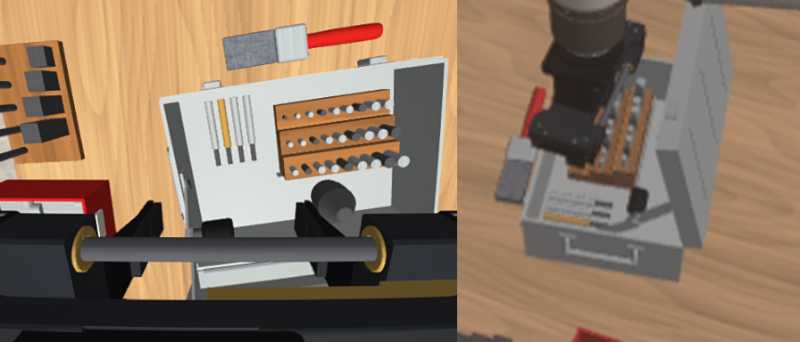

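Left: wrist view, with the black knob at about (217,228), partly hidden behind the gripper. Right: side view, knob at about (638,200), the stay running up to the lid on the right. I now check the knob's extent in the case frame.

```bash
cat >> h.py <<'E'
yaw=np.radians(98.5); U=np.array([np.cos(yaw),np.sin(yaw),0]);V=np.array([-U[1],U[0],0]);Z=np.array([0,0,1.])
C=np.stack([U,V,Z],1)  # case axes
E
python3 - <<'E'
from h import *
np.set_printoptions(precision=4,suppress=True)
s=sense();w=capture('wrist');b=capture('side');a=capture('scene')
for c in(w,b,a):
    r=masks_of('stay_knob',c)[0]; m=cv2.erode(r['region'].astype(np.uint8),np.ones((3,3)))>0
    dark=c['frame'].max(2)<60
    for mm in (m,m&dark):
        P=pts(c,mm,s)@C
        if len(P): print(len(P),np.percentile(P,[3,25,50,75,97],axis=0)*1000)
    P=pts(c,masks_of('case',c)[0]['region'],s)@C
    R=P[(abs(P[:,2]-.095)<.003)]; print('rim pct',np.percentile(R,[.5,5,50,95,99.5],axis=0)[:,:2].T*1000)
    lo=R[R[:,0]<-.12];
E
```

```text
1197 [[ -60.8471 -671.2366   95.1383]
 [ -36.4564 -666.494   122.8756]
 [ -31.7513 -655.292   128.3717]
 [ -26.3611 -637.4446  131.3951]
 [  14.167  -624.2388  168.9898]]
625 [[ -37.6328 -657.7176  120.6193]
 [ -35.6358 -646.7097  125.2145]
 [ -32.7348 -638.1657  128.7261]
 [ -29.3949 -630.1097  130.4758]
 [ -25.0121 -623.3946  131.8938]]
rim pct [[-169.9399 -169.2121 -145.3534   39.1069   41.0483]
 [-679.118  -677.6784 -528.8623 -380.2771 -378.7057]]
531 [[-556.9317 -527.1758    9.5981]
 [-523.952  -511.836    19.4916]
 [-515.9727 -446.8357   23.419 ]
 [-509.5398 -364.7726   26.0067]
 [-489.9055 -287.636    30.4869]]
170 [[-563.7087 -528.4303   11.7652]
 [-539.59   -524.1935   19.3573]
 [-519.872  -519.2951   23.6733]
 [-501.9447 -511.67     26.5681]
 [-487.0911 -505.5155   30.0681]]
rim pct [[-173.8124 -172.6676  -88.2526   23.1769   40.3388]
 [-681.6981 -680.5455 -675.3348 -382.6944 -377.3225]]
1286 [[  -3.9063 -679.5564  102.9134]
 [  10.8385 -655.5867  135.0038]
 [  27.6843 -614.721   228.3261]
 [  50.7779 -437.4985  283.496 ]
 [  60.2359 -380.6272  307.0559]]Traceback (most recent call last):
  File "<stdin>", line 8, in <module>
  File "h.py", line 11, in pts
    n=cv2.undistortPoints(np.stack([u,v],1).astype(float)[:,None],K(c),np.array(c['distortion'],float))[:,0]
      ~~~~~~~~~~~~~~~~~~~^^^^^^^^^^^^^^^^^^^^^^^^^^^^^^^^^^^^^^^^^^^^^^^^^^^^^^^^^^^^^^^^^^^^^^^^^^^^^^
cv2.error: OpenCV(4.12.0) /io/opencv/modules/calib3d/src/undistort.dispatch.cpp:347: error: (-215:Assertion failed) CV_IS_MAT(_src) && CV_IS_MAT(_dst) && (_src->rows == 1 || _src->cols == 1) && (_dst->rows == 1 || _dst->cols == 1) && _src->cols + _src->rows - 1 == _dst->rows + _dst->cols - 1 && (CV_MAT_TYPE(_src->type) == CV_32FC2 || CV_MAT_TYPE(_src->type) == CV_64FC2) && (CV_MAT_TYPE(_dst->type) == CV_32FC2 || CV_MAT_TYPE(_dst->type) == CV_64FC2) in function 'cvUndistortPointsInternal'
```

drive_tool(
  rows=[
    [60, 4, -25, 4, 0, 0, -0.05],
    [60, 4, -25, 4, 0, 0, -0.11],
    [60, 0, -5, 0, 0, 0, -0.12],
    [60, 0, 0, 0, 0, 0, -0.12],
    [60, 0, 0, 0, 0, 0, -0.12],
  ],
)

```text
time_s: 2.42
tcp_pos: [0.633, -0.0558, 0.2495]
ee_rot: [[-0.503, -0.864, -0.0], [-0.864, 0.503, 0.0], [-0.0, 0.0, -1.0]]
wrist_force: [-0.0, 0.6, 0.7]
gripper_width: 0.708
gripper_force: 0.0
```

drive_tool(
  rows=[
    [60, 0, 0, 0, 0, 0, -0.12],
    [60, 0, 0, 0, 0, 0, -0.12],
    [60, 0, 0, 0, 0, 0, -0.12],
    [60, 0, 0, 0, 0, 0, -0.12],
    [60, 0, 0, 0, 0, 0, -0.12],
  ],
)

```text
time_s: 2.83
tcp_pos: [0.633, -0.055, 0.2495]
ee_rot: [[-0.903, -0.43, 0.0], [-0.43, 0.903, 0.0], [-0.0, -0.0, -1.0]]
wrist_force: [0.1, -0.2, -0.1]
gripper_width: 0.601
gripper_force: 0.0
```

drive_tool(
  rows=[
    [60, 0, 0, 0, 0, 0, -0.12],
    [60, 0, 0, 0, 0, 0, -0.12],
    [60, 0, 0, 0, 0, 0, -0.062],
    [60, 0, 0, 0, 0.1035, 0.0155, 0],
    [60, 0, 0, 0, 0.1035, 0.0155, 0],
  ],
)

```text
time_s: 3.25
tcp_pos: [0.6328, -0.053, 0.25]
ee_rot: [[-0.988, -0.149, -0.032], [-0.152, 0.966, 0.21], [-0.001, 0.212, -0.977]]
wrist_force: [-0.4, -1.1, 0.3]
gripper_width: 0.598
gripper_force: 0.0
```

drive_tool(
  rows=[
    [60, 0, 0, 0, 0.1035, 0.0155, 0],
    [60, 0, 0, 0, 0.1035, 0.0155, 0],
    [60, 0, 0, 0, 0.1035, 0.0155, 0],
    [60, 0, 0, 0, 0.1035, 0.0155, 0],
    [60, 0, 0, 0, 0.1035, 0.0155, 0],
  ],
)

```text
time_s: 3.67
tcp_pos: [0.6335, -0.0554, 0.2505]
ee_rot: [[-0.989, -0.111, -0.098], [-0.148, 0.732, 0.665], [-0.002, 0.672, -0.741]]
wrist_force: [0.6, -0.7, 0.2]
gripper_width: 0.6
gripper_force: 0.0
```

```bash
cat >> h.py <<'E'
KN=np.array([-.029,-.639,.119])
def rep(tgt_case,lean):
    s=sense();p=np.array(s['tcp_pos']);R=C.T@np.array(s['ee_rot'])
    print('t',s['time_s'],'tcp case mm',np.round(C.T@p*1000,1),'j',np.round(s['joints'],0),'F',np.round(C.T@np.array(s['wrist_force']),1),'w',s['gripper_width'],s['gripper_force'])
    th=np.radians(lean);z=np.array([np.sin(th),0,-np.cos(th)]);x=np.array([0,1.,0]);G=np.stack([x,np.cross(z,x),z],1)
    from scipy.spatial.transform import Rotation as Ro
    print('dpos world mm',np.round((C@tgt_case-p)*1000,1),'drot world',np.round(C@Ro.from_matrix(G@R.T).as_rotvec(),3))
E
python3 - <<'E'
from h import *
a=np.array([-.669,0,.743]); rep(KN+np.array([0,.005,0])+a*.106,42)
s=sense();w=capture('wrist');save(w,'c.png')
r=masks_of('stay_knob',w)
for q in r[:2]:
    d=w['frame'].max(2)<60; P=pts(w,q['region']&d,s)@C
    print(q['p'],q['xy'],len(P),np.percentile(P,[3,25,50,75,97],axis=0)*1000 if len(P) else '')
E
```

```text
t 3.6667 tcp case mm [-148.4 -618.3  250.5] j [-10.  32.  22. -40. -95. -69.] F [-0.8 -0.5  0.2] w 0.600129616059706 0.0
dpos world mm [  8.3  50.3 -52.7] drot world [-0.004  0.002 -0.   ]
0.58 [259.7, 219.2] 623 [[ -37.90536339 -653.05424368  117.275103  ]
 [ -36.2494974  -644.90505458  122.97957301]
 [ -32.86456198 -635.89524448  127.55410319]
 [ -28.1411687  -627.21461623  130.1143503 ]
 [ -21.27051987 -621.55989986  131.51263206]]
```

View pics/c.png

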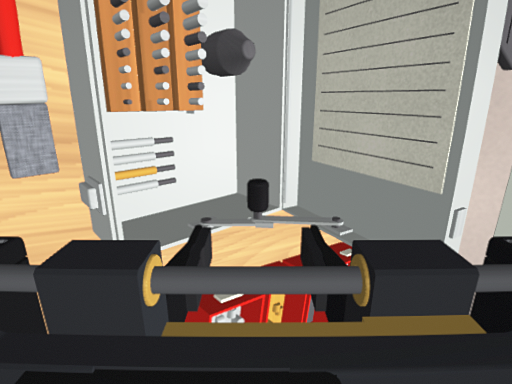

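The knob at about (258,195) is midway between the fingers and square to the gripper, with the strips just beyond it. I go in along the tool axis.

drive_tool(
  rows=[
    [60, 4, 25, -26, 0, 0, 0],
    [60, 4, 25, -26, 0, 0, 0],
    [60, -2, 17, -19, 0, 0, 0],
    [60, -3, 17, -19, 0, 0, 0],
    [60, 0, 0, 0, 0, 0, 0],
  ],
)

```text
time_s: 4.18
tcp_pos: [0.6332, 0.0333, 0.1559]
ee_rot: [[-0.988, -0.108, -0.107], [-0.152, 0.735, 0.661], [0.007, 0.67, -0.743]]
wrist_force: [-0.4, 0.9, -1.3]
gripper_width: 0.601
gripper_force: 0.0
```

Run:
```python
from h import *
a=np.array([-.669,0,.743]); rep(KN+np.array([0.001,.005,0])+a*.006,42)
```

```text
t 4.1833 tcp case mm [ -60.7 -631.2  155.9] j [ -3.  35.  12. -41. -82. -67.] F [ 0.9  0.3 -1.3] w 0.600708978580678 0.0
dpos world mm [ -1.4  28.8 -32.4] drot world [ 0.    -0.007 -0.005]
```

drive_tool(
  rows=[
    [60, 0, 10, -11, 0, 0, 0],
    [60, 0, 10, -11, 0, 0, 0],
    [60, -1, 8, -10, 0, 0, 0],
    [60, 0, 0, 0, 0, 0, 0],
    [60, 0, 0, 0, 0, 0, 0],
  ],
)

```text
time_s: 4.6
tcp_pos: [0.6346, 0.0574, 0.1271]
ee_rot: [[-0.989, -0.11, -0.101], [-0.149, 0.736, 0.661], [0.001, 0.668, -0.744]]
wrist_force: [0.4, 0.3, 0.5]
gripper_width: 0.602
gripper_force: 0.0
```

drive_tool(
  rows=[
    [0, 0, 0, 0, 0, 0, 0],
    [0, 0, 0, 0, 0, 0, 0],
    [0, 0, 0, 0, 0, 0, 0],
    [0, 0, 0, 0, 0, 0, 0],
    [0, 0, 0, 0, 0, 0, 0],
  ],
)

```text
time_s: 5.02
tcp_pos: [0.6351, 0.0573, 0.1284]
ee_rot: [[-0.989, -0.11, -0.099], [-0.148, 0.734, 0.663], [-0.001, 0.67, -0.742]]
wrist_force: [-0.5, 5.3, 9.9]
gripper_width: 0.306
gripper_force: 5.2
```

Run:
```python
from h import *
a=np.array([-.669,0,.743]); rep(KN+np.array([0.001,.005,0])+a*.006,42)
w=capture('wrist');save(w,'d.png')
```

```text
t 5.0167 tcp case mm [ -37.2 -636.6  128.4] j [ -1.  36.  11. -43. -78. -66.] F [ 5.4 -0.3  9.9] w 0.3055794227934885 5.232903063297272
dpos world mm [-3.3  4.8 -4.9] drot world [-0.001  0.001 -0.   ]
```

View pics/d.png

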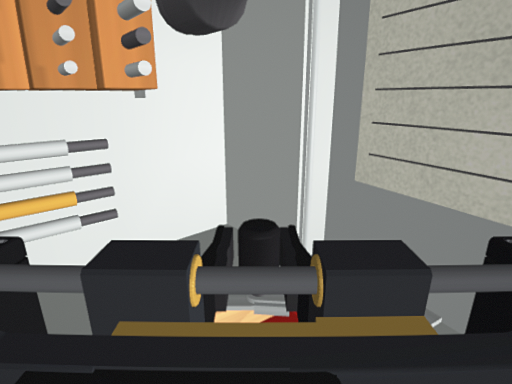

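The knob, at about (260,240), sits between the pads. I let the fingers finish closing.

drive_tool(
  rows=[
    [0, 0, 0, 0, 0, 0, 0],
    [0, 0, 0, 0, 0, 0, 0],
  ],
)

```text
time_s: 5.23
tcp_pos: [0.635, 0.0584, 0.1295]
ee_rot: [[-0.989, -0.112, -0.099], [-0.149, 0.733, 0.664], [-0.002, 0.671, -0.741]]
wrist_force: [-0.7, 2.9, 5.8]
gripper_width: 0.261
gripper_force: 30.0
```

drive_tool(
  rows=[
    [0, 0.5, -3.5, 3.7, 0, 0, 0],
    [0, 0.6, -3.8, 3.4, 0, 0, 0],
    [0, 0.6, -4, 3, 0, 0, 0],
  ],
)

```text
time_s: 5.48
tcp_pos: [0.6361, 0.0499, 0.1379]
ee_rot: [[-0.989, -0.109, -0.101], [-0.149, 0.73, 0.667], [0.001, 0.674, -0.738]]
wrist_force: [0.8, 11.1, -1.9]
gripper_width: 0.264
gripper_force: 30.0
```

drive_tool(
  rows=[
    [0, 0.6, -4.2, 2.6, 0, 0, 0],
    [0, 0.7, -4.5, 2.3, 0, 0, 0],
    [0, 0.7, -4.6, 1.9, 0, 0, 0],
    [0, 0.7, -4.8, 1.4, 0, 0, 0],
    [0, 0, 0, 0, 0, 0, 0],
  ],
)

```text
time_s: 5.9
tcp_pos: [0.6386, 0.0337, 0.1485]
ee_rot: [[-0.988, -0.112, -0.102], [-0.152, 0.727, 0.67], [-0.001, 0.678, -0.735]]
wrist_force: [-1.4, 13.9, 5.7]
gripper_width: 0.262
gripper_force: 30.0
```

Run:
```python
from h import *
rep(KN,42)
w=capture('wrist');save(w,'e.png')
```

```text
t 5.9 tcp case mm [ -61.1 -636.6  148.5] j [ -3.  35.  13. -42. -81. -66.] F [14.  -0.7  5.7] w 0.26170930433280476 30.00115156173706
dpos world mm [ -2.4  32.1 -29.5] drot world [-0.011 -0.001 -0.004]
```

View pics/e.png

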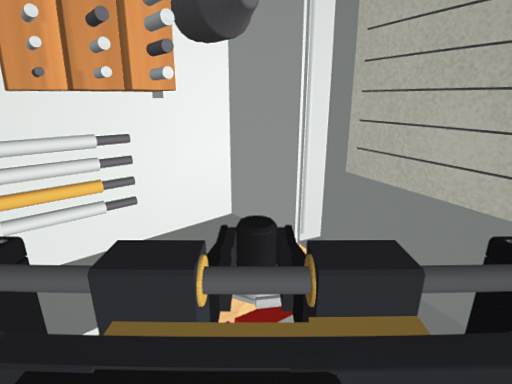

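The knob, at about (257,240), is still in the grip and has been lifted about 31 mm. I release it and back off along the tool axis.

drive_tool(
  rows=[
    [60, 0, 0, 0, 0, 0, 0],
    [60, 0, 0, 0, 0, 0, 0],
    [60, 0, 0, 0, 0, 0, 0],
    [60, 0, 0, 0, 0, 0, 0],
    [60, 0, 0, 0, 0, 0, 0],
  ],
)

```text
time_s: 6.37
tcp_pos: [0.6394, 0.027, 0.1457]
ee_rot: [[-0.989, -0.11, -0.099], [-0.148, 0.736, 0.661], [-0.0, 0.668, -0.744]]
wrist_force: [-0.2, -0.2, 0.1]
gripper_width: 0.547
gripper_force: 0.0
```

drive_tool(
  rows=[
    [60, 1, -7, 7, 0, 0, 0],
    [60, 2, -13, 15, 0, 0, 0],
    [60, 3, -20, 22, 0, 0, 0],
    [60, 3, -20, 22, 0, 0, 0],
    [60, 3, -20, 22, 0, 0, 0],
  ],
)

```text
time_s: 6.78
tcp_pos: [0.6513, -0.0543, 0.2352]
ee_rot: [[-0.989, -0.11, -0.099], [-0.148, 0.736, 0.661], [0.0, 0.668, -0.744]]
wrist_force: [0.6, -0.4, -0.2]
gripper_width: 0.602
gripper_force: 0.0
```

Run:
```python
from h import *
np.set_printoptions(precision=1,suppress=True)
rep(KN,42)
s=sense();w=capture('wrist');save(w,'f.png')
q=masks_of('stay_knob',w)[0];P=pts(w,q['region']&(w['frame'].max(2)<60),s)@C
print(q['p'],q['xy'],np.percentile(P,[3,50,97],axis=0)*1000)
```

```text
t 6.7833 tcp case mm [-150.  -636.1  235.2] j [-10.  34.  23. -39. -94. -69.] F [-0.5 -0.5 -0.2] w 0.6018633452408192 0.0
dpos world mm [ -15.1  120.1 -116.2] drot world [0. 0. 0.]
0.71 [268.4, 212.1] [[ -59.5 -652.9  130.4]
 [ -54.6 -636.2  142.8]
 [ -41.9 -621.7  147. ]]
```

View pics/f.png

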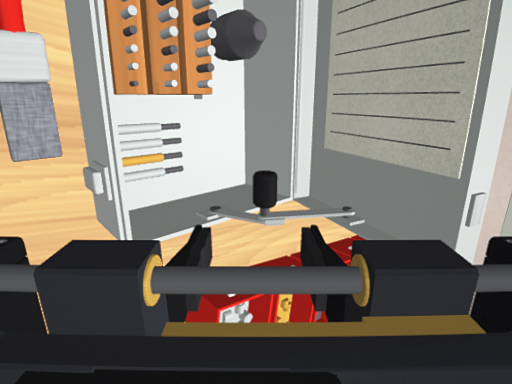

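The knob is up at about (265,188) and the stay is now visibly bent, with the knob moved about 25 mm: unlocked. I rise and work out the turn for the pushing pose.

drive_tool(
  rows=[
    [0, 0, -3, 36, 0, 0, 0],
    [0, 0, 0, 38, 0, 0, 0],
    [0, 0, 0, 38, 0, 0, 0],
    [0, 0, 0, 38, 0, 0, 0],
    [0, 0, 0, 36, 0, 0, 0],
  ],
)

```text
time_s: 7.3
tcp_pos: [0.6509, -0.0558, 0.4219]
ee_rot: [[-0.989, -0.11, -0.099], [-0.148, 0.736, 0.661], [-0.0, 0.668, -0.744]]
wrist_force: [1.9, -1.1, 0.4]
gripper_width: 0.306
gripper_force: 0.0
```

```bash
cat >> h.py <<'E'
def push(th_lid,r=.18,off=0.,lean=37.,v=-.529):
    from scipy.spatial.transform import Rotation as Ro
    s=sense();p=np.array(s['tcp_pos']);R=C.T@np.array(s['ee_rot'])
    t=np.radians(th_lid);L=np.radians(lean)
    n=np.array([np.sin(t),0,np.cos(t)]);tip=np.array([.038,v,.095])+r*np.array([-np.cos(t),0,np.sin(t)])+(.026+off)*n
    z=np.array([-np.sin(L),0,-np.cos(L)]);y=np.array([0,1.,0]);G=np.stack([np.cross(y,z),y,z],1)
    tcp=tip-.019*z
    return tcp,np.round((C@tcp-p)*1000,1),np.round(C@Ro.from_matrix(G@R.T).as_rotvec(),3)
E
python3 - <<'E'
from h import *
rep(KN,42)
print(push(78,off=.03),push(78,off=.03,lean=30))
E
```

```text
t 7.3 tcp case mm [-151.4 -635.5  421.9] j [ -11.   29.   42.  -43. -112.  -84.] F [-1.3 -1.7  0.4] w 0.30558846107029275 0.0
dpos world mm [ -14.6  121.5 -302.9] drot world [0.001 0.    0.   ]
(array([ 0.06678665, -0.529     ,  0.2978837 ]), array([-137.6,  200. , -124. ]), array([-1.044, -0.229,  1.675])) (array([ 0.06485216, -0.529     ,  0.29916411]), array([-137.3,  198.1, -122.8]), array([-0.938, -0.314,  1.649]))
```

drive_tool(
  rows=[
    [0, -8.4, 13.7, 0, -0.0614, -0.0135, 0.0985],
    [0, -8.4, 13.7, 0, -0.0614, -0.0135, 0.0985],
    [0, -8.4, 13.7, 0, -0.0614, -0.0135, 0.0985],
    [0, -8.4, 13.7, 0, -0.0614, -0.0135, 0.0985],
    [0, -8.4, 13.7, 0, -0.0614, -0.0135, 0.0985],
  ],
)

```text
time_s: 7.72
tcp_pos: [0.6092, 0.0131, 0.4195]
ee_rot: [[-0.801, -0.526, -0.287], [-0.597, 0.745, 0.299], [0.057, 0.411, -0.91]]
wrist_force: [-0.1, -0.6, -0.8]
gripper_width: 0.018
gripper_force: 0.0
```

drive_tool(
  rows=[
    [0, -8.4, 13.7, 0, -0.0614, -0.0135, 0.0985],
    [0, -8.4, 13.7, 0, -0.0614, -0.0135, 0.0985],
    [0, -8.4, 13.7, 0, -0.0614, -0.0135, 0.0985],
    [0, -8.4, 13.7, 0, -0.0614, -0.0135, 0.0985],
    [0, -8.4, 13.7, 0, -0.0614, -0.0135, 0.0985],
  ],
)

```text
time_s: 8.13
tcp_pos: [0.5672, 0.0821, 0.4195]
ee_rot: [[-0.44, -0.858, -0.264], [-0.864, 0.484, -0.136], [0.245, 0.168, -0.955]]
wrist_force: [0.6, -0.2, -0.9]
gripper_width: 0.005
gripper_force: 0.0
```

drive_tool(
  rows=[
    [0, -8.4, 13.7, 0, -0.0614, -0.0135, 0.0985],
    [0, -8.4, 13.7, 0, -0.0614, -0.0135, 0.0985],
    [0, -8.4, 13.7, 0, -0.0614, -0.0135, 0.0985],
    [0, -8.4, 13.7, 0, -0.0614, -0.0135, 0.0985],
    [0, -8.4, 13.7, 0, -0.0614, -0.0135, 0.0985],
  ],
)

```text
time_s: 8.55
tcp_pos: [0.525, 0.1508, 0.4197]
ee_rot: [[-0.027, -0.999, -0.039], [-0.865, 0.043, -0.5], [0.501, 0.02, -0.865]]
wrist_force: [0.2, 0.8, -0.0]
gripper_width: 0.008
gripper_force: 0.0
```

drive_tool(
  rows=[
    [0, -8.4, 13.7, 0, -0.0614, -0.0135, 0.0985],
    [0, -8.4, 13.7, 0, -0.0614, -0.0135, 0.0985],
    [0, 0, 0, 0, 0, 0, 0],
  ],
)

```text
time_s: 8.8
tcp_pos: [0.5064, 0.1794, 0.4181]
ee_rot: [[0.126, -0.988, 0.092], [-0.785, -0.156, -0.599], [0.606, 0.004, -0.795]]
wrist_force: [0.6, -0.6, -1.8]
gripper_width: 0.007
gripper_force: 0.0
```

Run:
```python
from h import *
rep(KN,42)
print(push(78,off=.03))
b=capture('side');cv2.imwrite('pics/g.png',cv2.resize(b['frame'][100:320,160:420],(650,550))[:,:,::-1])
```

```text
t 8.8 tcp case mm [ 102.6 -527.4  418.1] j [ 50.  16.  -2.  27. -98. -43.] F [-0.7 -0.5 -1.8] w 0.007370024492439291 0.0
dpos world mm [ 129.9 -113.7 -299.1] drot world [ 1.046  0.228 -1.686]
(array([ 0.06678665, -0.529     ,  0.2978837 ]), array([   6.9,  -35.2, -120.2]), array([ 0.006, -0.003, -0.008]))
```

View pics/g.png

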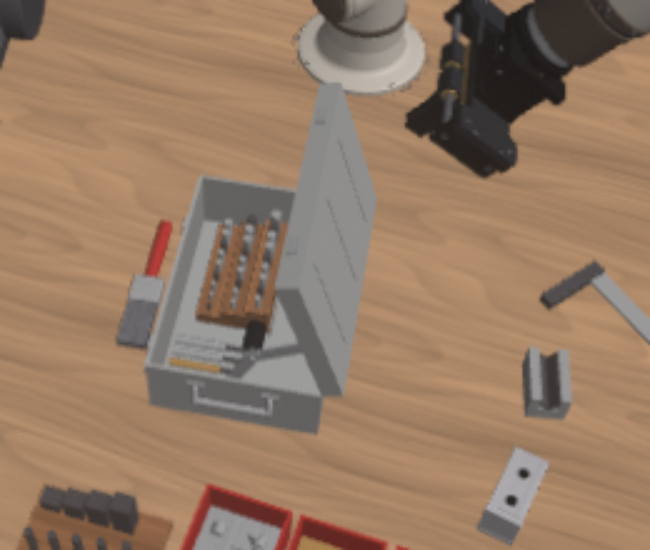

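The gripper is on the outer (hinge) side of the lid, at about (440,130) and higher up; the stay is bent and the bystanders have not moved. I move down to just off the outer face and list the push steps.

drive_tool(
  rows=[
    [0, 2, 0, -35, 0, 0, 0],
    [0, 2, -5, -35, 0, 0, 0],
    [0, 2, -10, -30, 0, 0, 0],
    [0, 1, -20, -20, 0, 0, 0],
    [0, 0, 0, 0, 0, 0, 0],
  ],
)

```text
time_s: 9.27
tcp_pos: [0.5135, 0.1381, 0.2955]
ee_rot: [[0.118, -0.99, 0.078], [-0.788, -0.141, -0.6], [0.605, 0.009, -0.796]]
wrist_force: [0.0, 0.4, -0.3]
gripper_width: 0.007
gripper_force: 0.0
```

Run:
```python
from h import *
rep(KN,42)
print(push(78,off=0.0))
q=[push(t)[0] for t in np.arange(78,-5,-4.)]
for i in range(len(q)-1): print(78-4*i,'->',np.round(C@(q[i+1]-q[i])*1000,1), np.round(q[i+1]*1000))
```

```text
t 9.2667 tcp case mm [  60.7 -528.3  295.5] j [ 46.  18. -16.  28. -82. -49.] F [ 0.4 -0.1 -0.3] w 0.006507629919229442 0.0
dpos world mm [ 122.8  -72.3 -176.5] drot world [ 1.04   0.216 -1.675]
(array([ 0.03744222, -0.529     ,  0.29164635]), array([  4.2, -22.8,  -3.8]), array([ 0.005, -0.009,  0.007]))
78 -> [  1.9 -12.5  -1.3] [  25. -529.  290.]
74 -> [  1.8 -12.4  -2.2] [  12. -529.  288.]
70 -> [  1.8 -12.2  -3. ] [  -0. -529.  285.]
66 -> [  1.8 -12.   -3.9] [ -12. -529.  281.]
62 -> [  1.7 -11.7  -4.7] [ -24. -529.  277.]
58 -> [  1.7 -11.3  -5.5] [ -35. -529.  271.]
54 -> [  1.6 -10.9  -6.3] [ -46. -529.  265.]
50 -> [  1.6 -10.4  -7.1] [ -57. -529.  258.]
46 -> [ 1.5 -9.9 -7.8] [ -67. -529.  250.]
42 -> [ 1.4 -9.4 -8.5] [ -76. -529.  241.]
38 -> [ 1.3 -8.8 -9.1] [ -85. -529.  232.]
34 -> [ 1.2 -8.1 -9.7] [ -93. -529.  223.]
30 -> [  1.1  -7.4 -10.2] [-101. -529.  212.]
26 -> [  1.   -6.7 -10.7] [-108. -529.  202.]
22 -> [  0.9  -5.9 -11.2] [-114. -529.  191.]
18 -> [  0.8  -5.2 -11.6] [-119. -529.  179.]
14 -> [  0.6  -4.3 -11.9] [-123. -529.  167.]
10 -> [  0.5  -3.5 -12.2] [-127. -529.  155.]
6 -> [  0.4  -2.7 -12.4] [-130. -529.  142.]
2 -> [  0.3  -1.8 -12.6] [-131. -529.  130.]
```

drive_tool(
  rows=[
    [0, 2, -11, -2, 0, 0, 0],
    [0, 1, -8, -1, 0, 0, 0],
    [0, 1, -6, -1, 0, 0, 0],
    [0, 1, -6, -1, 0, 0, 0],
    [0, 1, -6, -1, 0, 0, 0],
  ],
)

```text
time_s: 9.68
tcp_pos: [0.5221, 0.1053, 0.2946]
ee_rot: [[0.117, -0.989, 0.09], [-0.791, -0.147, -0.594], [0.601, -0.002, -0.8]]
wrist_force: [-1.3, 6.2, 0.7]
gripper_width: 0.004
gripper_force: 4.3
```

Run:
```python
from h import *
for t in (78,74,70): print(push(t)[1])
print(sense()['wrist_force'])
b=capture('side')
P=pts(b,masks_of('lid',b)[0]['region'])@C
P=P[(P[:,2]>.12)&(P[:,2]<.32)&(abs(P[:,1]+.529)<.15)&(P[:,0]>-.17)&(P[:,0]<.08)]
i=P[:,2]>.2
print(len(P),np.polyfit(P[:,2],P[:,0],1))
```

```text
[-4.4 10.  -3. ]
[-2.6 -2.5 -4.3]
[ -0.7 -14.9  -6.4]
[-1.29939629  6.22559572  0.66421965]
2314 [-0.36014854  0.1011986 ]
```

The lid yields at about 6 N, as expected. I follow the arc.

drive_tool(
  rows=[
    [0, 1.5, -12.4, -3.2, 0, 0, 0],
    [0, 1.5, -12.2, -4, 0, 0, 0],
    [0, 1.5, -12, -4.9, 0, 0, 0],
    [0, 1.5, -11.7, -5.7, 0, 0, 0],
    [0, 1.5, -11.3, -5.5, 0, 0, 0],
  ],
)

```text
time_s: 10.2
tcp_pos: [0.5308, 0.0467, 0.2726]
ee_rot: [[0.117, -0.989, 0.095], [-0.79, -0.15, -0.594], [0.602, -0.005, -0.799]]
wrist_force: [2.1, 2.4, 4.7]
gripper_width: 0.006
gripper_force: 2.1
```

drive_tool(
  rows=[
    [0, 1.6, -10.9, -6.3, 0, 0, 0],
    [0, 1.6, -10.4, -7.1, 0, 0, 0],
    [0, 1.5, -9.9, -7.8, 0, 0, 0],
    [0, 1.4, -9.4, -8.5, 0, 0, 0],
    [0, 1.3, -8.8, -9.1, 0, 0, 0],
  ],
)

```text
time_s: 10.62
tcp_pos: [0.5377, -0.0034, 0.2325]
ee_rot: [[0.117, -0.989, 0.092], [-0.79, -0.149, -0.595], [0.602, -0.003, -0.799]]
wrist_force: [2.5, 1.9, 2.7]
gripper_width: -0.001
gripper_force: 1.3
```

Run:
```python
from h import *
for t in (40,36,32,28): print(t,push(t)[1])
print(sense()['wrist_force'],np.round(sense()['joints']))
```

```text
40 [-3.9 10.6 13.3]
36 [-2.5  1.6  4.5]
32 [-1.3 -6.9 -4.9]
28 [ -0.1 -14.6 -14.8]
[2.53763329 1.93649211 2.73785629] [ 32.  17. -30.  38. -65. -46.]
```

drive_tool(
  rows=[
    [0, 1.2, -8.1, -9.7, 0, 0, 0],
    [0, 1.1, -7.4, -10.2, 0, 0, 0],
    [0, 1, -6.7, -10.7, 0, 0, 0],
    [0, 0.9, -5.9, -11.2, 0, 0, 0],
    [0, 0.8, -5.2, -11.6, 0, 0, 0],
  ],
)

```text
time_s: 11.03
tcp_pos: [0.542, -0.0369, 0.1782]
ee_rot: [[0.117, -0.989, 0.09], [-0.79, -0.148, -0.595], [0.601, -0.001, -0.799]]
wrist_force: [1.1, 0.3, 0.8]
gripper_width: 0.006
gripper_force: 0.6
```

drive_tool(
  rows=[
    [0, 0.3, -2.2, -6, 0, 0, 0],
    [0, 0.3, -2.1, -6, 0, 0, 0],
    [0, 0.3, -1.8, -6, 0, 0, 0],
    [0, 0.3, -1.7, -6, 0, 0, 0],
  ],
)

```text
time_s: 11.37
tcp_pos: [0.5427, -0.0447, 0.154]
ee_rot: [[0.118, -0.989, 0.089], [-0.79, -0.147, -0.595], [0.602, -0.0, -0.799]]
wrist_force: [-0.1, 0.8, 0.1]
gripper_width: 0.003
gripper_force: 0.2
```

Run:
```python
from h import *
for t in (8,6,4,0): print(t,push(t)[1])
print(sense()['wrist_force'],np.round(sense()['joints']))
```

```text
8 [-1. -1.  7.]
6 [-0.7 -2.6  0.8]
4 [-0.5 -4.1 -5.3]
0 [ -0.2  -6.3 -17.8]
[-0.11744796  0.81422808  0.1467252 ] [ 26.  21. -38.  45. -54. -52.]
```

Run:
```python
from h import *
for n in('side','scene'):
    b=capture(n)
    P=pts(b,masks_of('lid',b)[0]['region'])@C
    P=P[(P[:,2]>.11)&(P[:,2]<.32)&(abs(P[:,1]+.529)<.14)&(P[:,0]>-.17)&(P[:,0]<.03)]
    print(n,len(P)); 
    for u in np.arange(-.16,.03,.03):
        k=abs(P[:,0]-u)<.01
        if k.sum(): print(round(u,2),k.sum(),round(np.median(P[k,2])*1000,1))
    cv2.imwrite('pics/%s_h.png'%n,b['frame'][:,:,::-1])
```

```text
side 3276
-0.16 495 134.0
-0.13 228 132.5
-0.1 187 130.1
-0.07 175 128.1
-0.04 353 126.2
-0.01 423 124.3
0.02 478 122.1
scene 3210
-0.16 577 129.8
-0.13 412 129.3
-0.1 368 128.2
-0.07 352 127.1
-0.04 303 126.1
-0.01 141 124.7
0.02 149 123.7
```

View pics/scene_h.png

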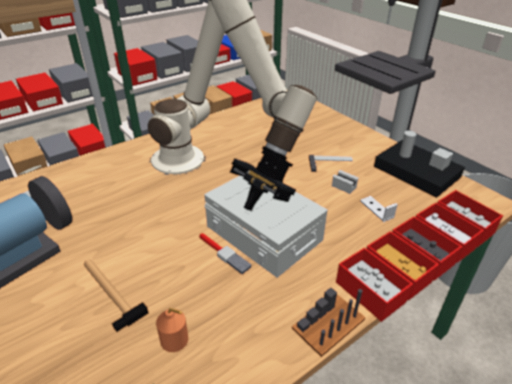

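The scene view shows the lid almost shut, around (265,210), with the gripper on it and the surroundings unchanged; it is 2–4° from closed. I press down slowly for the last bit.

drive_tool(
  rows=[
    [0, 0, -1, -3, 0, 0, 0],
    [0, 0, -1, -3, 0, 0, 0],
    [0, 0, -1, -3, 0, 0, 0],
    [0, 0, -1, -3, 0, 0, 0],
  ],
)

```text
time_s: 11.9
tcp_pos: [0.5428, -0.0485, 0.1422]
ee_rot: [[0.118, -0.989, 0.089], [-0.79, -0.148, -0.595], [0.602, -0.0, -0.799]]
wrist_force: [-1.6, 2.4, 5.3]
gripper_width: 0.009
gripper_force: 3.0
```

drive_tool(
  rows=[
    [0, 0, 0, -3, 0, 0, 0],
    [0, 0, 0, -3, 0, 0, 0],
    [0, 0, 0, -2, 0, 0, 0],
    [0, 0, 0, 0, 0, 0, 0],
  ],
)

```text
time_s: 12.23
tcp_pos: [0.5432, -0.0485, 0.1411]
ee_rot: [[0.115, -0.989, 0.094], [-0.784, -0.149, -0.602], [0.61, -0.004, -0.793]]
wrist_force: [-20.2, 15.5, 34.9]
gripper_width: 0.002
gripper_force: 17.6
```

drive_tool(
  rows=[
    [0, 0, 0, 4, 0, 0, 0],
    [0, 0, 6, 8, 0, 0, 0],
    [0, 0, 15, 20, 0, 0, 0],
    [0, 0, 20, 30, 0, 0, 0],
    [0, 0, 20, 30, 0, 0, 0],
  ],
)

```text
time_s: 12.65
tcp_pos: [0.5419, 0.0128, 0.2265]
ee_rot: [[0.119, -0.989, 0.086], [-0.79, -0.147, -0.596], [0.602, 0.003, -0.799]]
wrist_force: [1.8, 0.4, 0.7]
gripper_width: 0.006
gripper_force: 0.0
```

drive_tool(
  rows=[
    [0, 0, 15, 25, 0, 0, 0],
    [0, 0, 15, 25, 0, 0, 0],
    [0, 0, 0, 0, 0, 0, 0],
    [0, 0, 0, 0, 0, 0, 0],
  ],
)

```text
time_s: 12.98
tcp_pos: [0.5433, 0.0437, 0.2772]
ee_rot: [[0.117, -0.989, 0.091], [-0.791, -0.149, -0.593], [0.6, -0.003, -0.8]]
wrist_force: [-0.3, -0.1, 0.1]
gripper_width: 0.002
gripper_force: 0.0
```

Run:
```python
from h import *
ims=[]
for n in('side','scene'):
    b=capture(n)
    P=pts(b,masks_of('lid',b)[0]['region'])@C
    P=P[(P[:,2]>.11)&(P[:,2]<.15)&(abs(P[:,1]+.529)<.14)&(P[:,0]>-.17)&(P[:,0]<.05)]
    print(n,len(P),[(round(u,2),round(np.median(P[abs(P[:,0]-u)<.01,2])*1000,1)) for u in np.arange(-.16,.05,.04)])
    ims.append(cv2.resize(b['frame'][130:310,180:360] if n=='side' else b['frame'][150:300,180:360],(390,390)))
cv2.imwrite('pics/i.png',np.hstack(ims)[:,:,::-1])
s=sense();print(s['time_s'],s['wrist_force'])
```

```text
side 4305 [(np.float64(-0.16), np.float64(121.0)), (np.float64(-0.12), np.float64(121.0)), (np.float64(-0.08), np.float64(121.0)), (np.float64(-0.04), np.float64(121.1)), (np.float64(0.0), np.float64(120.9)), (np.float64(0.04), np.float64(120.4))]
scene 4336 [(np.float64(-0.16), np.float64(122.8)), (np.float64(-0.12), np.float64(122.9)), (np.float64(-0.08), np.float64(122.8)), (np.float64(-0.04), np.float64(122.9)), (np.float64(0.0), np.float64(123.1)), (np.float64(0.04), np.float64(122.5))]
13.1833 [ 0.13051241 -0.36863848 -0.20842374]
```

View pics/i.png

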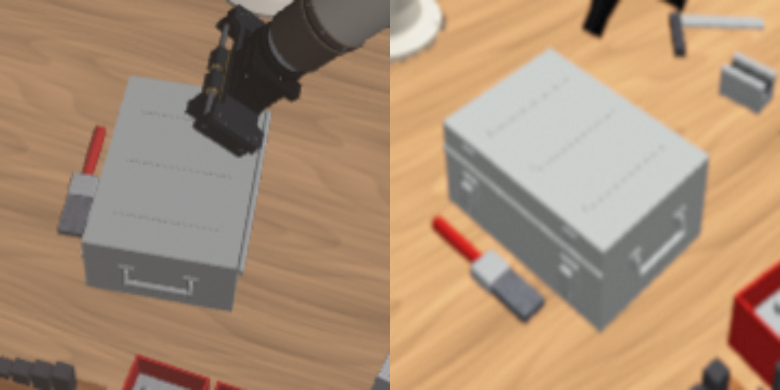

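Both views show the lid flat and fully shut, level at 121 mm, with its corners at about (85,242) and (445,125). The brush is where it was and the gripper is clear of everything, so I hand in.

```bash
python3 -c "
from station import finish_job
print(finish_job())"
```

```text
the job is handed in; nothing more can be done
None
```

The stay was lifted out of its lock by the knob and the case is fully shut, lid level at 121 mm; it took about 13 s, and the bystanders in view had not moved. One doubt: over the last few degrees the lid may have dropped slightly ahead of the fingers. I then pressed it onto the rim, with the wrist force reaching about 43 N.

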